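# Lay the standing slide box down on the cork rest

## Robot

A 6-joint arm with a two-finger parallel gripper is mounted at the origin on a cart in front of the work surface, level with it; the furniture and walls round the work are solid. World frame = base frame: x ahead of the robot, y to its left, z up, the work surface at z = 0. Lengths are in m, angles in rad, forces in N, time in s.
With the tool pointing down it reaches from about 0.3 to 0.85 m from the base axis. Payload 4.2 kg.
Tool frame: the origin (TCP) lies midway between the tips of the shut fingers; the grasp point (between the pads) lies 19 mm behind it; z points along the fingers, y is the direction in which the jaws open and shut (so a half turn about z gives the same grasp; the last joint's range is limited). The gripper opens to 91 mm and grips with 3 to 60 N. Pads are 32 mm wide; open, the fingers measure 118 mm over their backs; the gripper's body (76 mm by 178 mm) begins 60 mm behind the grasp point.
Start: joints at [1.279, 0.32, 1.565, -0, 1.257, -0.02], TCP at [0.154, 0.554, 0.186] pointing down, gripper open.
Joint ranges: [-3.11, 3.11], [-0.84, 2.01], [0.21, 2.61], [-1.34, 4.49], [0.05, 2.63], [-2.56, 2.56]. Speed limits (rad/s): [2.57, 2.57, 3.14, 3.14, 3.14, 3.14].

## Interface

Orientations are given as [roll, pitch, yaw] about the fixed x, y, z axes, in that order (R = Rz(yaw) Ry(pitch) Rx(roll)).
In Python, from plant import manip gives the robot as it stands. The module is installed in compiled form; this text tells all that it offers. Calls block until the motion is done:
- manip.move_ptp(position, orientation): joint-space move of the TCP to a pose.
- manip.movel(position, rot=None, max_speed=0.15, threshold=None): straight line of the TCP; rot=None keeps the orientation; max_speed is the mean speed in m/s. With threshold (N) it stops when the force on the tool has changed by that much, and returns True; else False.
- manip.set_joints(angles): joint-space move.
- manip.command_gripper(opening, strength=None): finger opening in m; strength is the grip in N (None keeps the last); returns when the fingers have stopped.
- manip.pause(seconds).
- manip.inverse_kinematics(position, orientation): joint angles nearest the present ones, or None.
- manip.get_image(name): name is "scene" or "top"; returns a dict with "img" (384x512x3 uint8, red, green, blue), "fovy" (degrees; the focal length in pixels is half the picture's height over the tangent of half this angle, whatever the lens; pixels are square), "cx", "cy" (the principal point, pixels), "R" (3x3) and "t" (3): a world point X has camera coordinates R X + t. Camera axes: x right, y down, z forward; pixel columns grow to the right and rows downward; lengths in m; the calibration is good to about 2 mm. A picture is of the moment at which its call begins. There is no depth.
A pose or a line that the arm cannot do raises manip.MotionError and nothing moves.
- manip.sign_off(): hands the job in, once; it reports no verdict.
Readings, each from a call of its own:
- manip.get_clock(): time.
- manip.get_joint_positions(): joint angles.
- manip.get_qd(): joint speeds.
- manip.get_effort(): joint torques, N m.
- manip.get_tool_pos(): TCP position.
- manip.get_orientation(): TCP orientation.
- manip.get_ft_force(): force on the tool from outside, world axes, zero at the start.
- manip.get_torque(): the same for the moment, N m.
- manip.get_opening(): finger opening in m.
Only numpy, scipy, OpenCV 4.12 (cv2) and the standard library are available. Lean on these libraries where they do the work, as an engineer would, in place of code of your own. Each camera call takes 0.05 s, during which the arm holds its last target.

## Task

One slide box stands on its edge right against the edge of the cork rest. Push its top over so that it tips about its foot and lies flat on the cork rest, lid up and square with it, ready to be filled; do not lift it. Leave the objective case and the lens blower standing where they are.

Things in the scene. Friction and masses are not known exactly. Their poses are not given: they have to be found in the camera images.
- standing_box: blue closed slide box, 96x170x39 mm, 0.4 kg, standing on its hinge edge: 170 wide, 39 thick, 96 tall, underside facing the cork rest (gap 0-3 mm). Origin: centre of the underside face, 48 mm up at the start. x: to the hinge edge (down at start); y: along the 170 mm; z: out of the lid (level at start, away from the rest; up when lying right). Past about 22 degrees it falls over by itself
- cork_rest: thin cork rest fixed to the desk, 110 (x) x 200 (y) x 8 mm high, aluminium strip along the edge at x = -55 mm, against which the box stands (a like box lying flat elsewhere is no part of the job). Origin: centre of its underside. x: from the strip across the rest, the way the box must tip; y: along the strip; z up. A shelf juts over the far right corner 0.3 m up: draw the arm back first
- objective_case: upright round screw-top objective case, grey over black, 39 mm across, 76 mm tall, standing to the right of the rest; origin: centre of its foot, z up
- lens_blower: upright black rubber lens blower with a thin nozzle, 49 mm across, 120 mm tall, standing to the right of the rest; origin: centre of its foot, z up

How it is judged:
At the end, for the whole second after the job is handed in: the box lies flat (within 6 degrees) and still on the cork rest with its lid up, its length along the rest within 10 degrees, its centre within 25 mm of the rest's centre along the rest and, across the rest, at most 35 mm short of or 15 mm past that centre (angle between standing_box's own z axis and vertical below 0.1 rad and height (world z) of standing_box between 0.003 and 0.016 m and x of standing_box in the frame of cork_rest between -0.035 and 0.015 m and y of standing_box in the frame of cork_rest between -0.025 and 0.025 m and angle between the y axis of standing_box and the y axis of cork_rest, either way round below 0.175 rad and linear speed of standing_box below 0.02 m/s); the robot touches nothing.
It fails at once if the box is lifted: its origin rises over 80 mm above the desk (height (world z) of standing_box above 0.08 m).
It fails at once if the objective case is tipped or shifted over 20 mm (distance of objective_case from where it was at the start of the episode above 0.02 m or angle between objective_case's own z axis and vertical above 0.3 rad).
It fails at once if the lens blower is tipped or shifted over 20 mm (distance of lens_blower from where it was at the start of the episode above 0.02 m or angle between lens_blower's own z axis and vertical above 0.3 rad).
It also fails if it takes over 27 s, if anything falls off the work surface, if the arm or the gripper's body presses on something with over 40 N, if the wrist force passes 120 N, or if a joint passes its speed limit or range.

## Working session

There is one attempt and no reset: what is moved stays moved. The work goes in short steps, each a Python script; the robot and the scene stay as the last script left them, time stands still between calls to the robot, and variables do not carry over. Pictures are saved under pics/ and viewed, and the job is handed in when it is done.

```bash
mkdir -p pics
python3 - <<'E'
from plant import manip
import cv2,pickle
for n in ("scene","top"):
    d=manip.get_image(n); cv2.imwrite(f"pics/{n}0.png",d["img"][:,:,::-1]); pickle.dump(d,open(n+"0.pkl","wb"))
    print(n,d["fovy"],d["cx"],d["cy"],d["R"],d["t"])
print(manip.get_clock(),manip.get_orientation(),manip.get_opening())
E
```

```text
scene 49.084944349595915 255.37021124911575 191.57972889036242 [[-0.94595803 -0.32423543 -0.00589909]
 [-0.15377911  0.46451811 -0.87210946]
 [ 0.28550902 -0.82407179 -0.48927527]] [0.57732381 0.16677792 0.69552411]
top 51.010637552593835 261.52368451185765 194.7547579465949 [[ 3.62886869e-02 -9.99341349e-01 -1.58389013e-05]
 [-9.77553942e-01 -3.54942379e-02 -2.07673900e-01]
 [ 2.07536553e-01  7.55169650e-03 -9.78198114e-01]] [-0.04426675  0.63096365  0.7998624 ]
0.1 [-3.14009112e+00 -1.78669547e-05  2.86980934e+00] 0.09120840089503088
```

View pics/scene0.png

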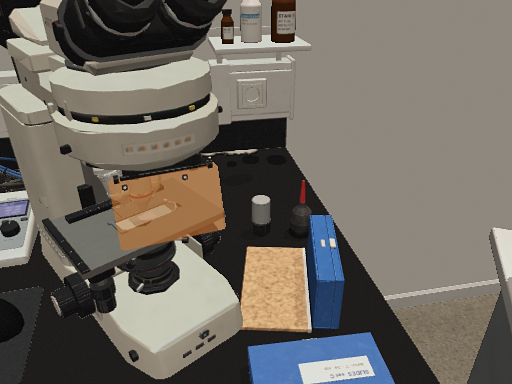

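View pics/top0.png

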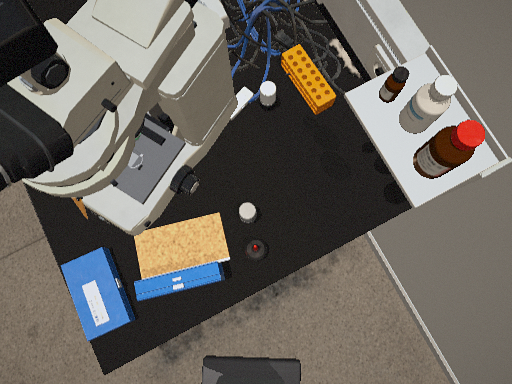

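The top view shows the cork rest near (182,245). The standing blue box is on its robot side at (178,282), the objective case cap at (248,212) and the blower at (256,248). The like box lying flat is at (97,292), left of the standing box. Next I'll measure these.

```bash
cat > h.py <<'E'
import numpy as np,cv2,pickle
def K(d):
    f=192/np.tan(np.radians(d["fovy"]/2)); return f
def ray(d,u,v,z):
    f=K(d); r=np.array([(u-d["cx"])/f,(v-d["cy"])/f,1.]); R=np.array(d["R"]);t=np.array(d["t"])
    c=-R.T@t; w=R.T@r; return c+w*(z-c[2])/w[2]
def proj(d,X):
    p=np.array(d["R"])@np.array(X)+d["t"]; f=K(d); return np.array([f*p[0]/p[2]+d["cx"],f*p[1]/p[2]+d["cy"]])
def masks(d):
    h=cv2.cvtColor(d["img"],cv2.COLOR_RGB2HSV)
    return dict(cork=cv2.inRange(h,(8,60,120),(25,200,255)),blue=cv2.inRange(h,(100,120,60),(125,255,255)))
E
python3 - <<'E'
from h import *
for n in("scene","top"):
    d=pickle.load(open(n+"0.pkl","rb"))
    for k,m in masks(d).items():
        cs,_=cv2.findContours(m,cv2.RETR_EXTERNAL,cv2.CHAIN_APPROX_NONE)
        for c in cs:
            if cv2.contourArea(c)<300: continue
            r=cv2.minAreaRect(c); q=cv2.approxPolyDP(cv2.convexHull(c),3,True)[:,0]
            print(n,k,cv2.contourArea(c),np.round(r[0]),np.round(r[1]),r[2],q.tolist())
            if k=="cork": print([np.round(ray(d,*p,0.008),3).tolist() for p in cv2.boxPoints(r)],[np.round(ray(d,*p,0.008),3).tolist() for p in q])
            elif n=="top": print([np.round(ray(d,*p,0.096),3).tolist() for p in q],[np.round(ray(d,*p,0.039),3).tolist() for p in q])
d=pickle.load(open("top0.pkl","rb"))
print("case",ray(d,248,212,.076),"blower red",ray(d,256,244,.12),ray(d,257,250,.03))
im=d["img"][190:350,50:290,::-1]; cv2.imwrite("pics/topz.png",cv2.resize(im,None,fx=3.2,fy=3.2,interpolation=cv2.INTER_CUBIC))
d=pickle.load(open("scene0.pkl","rb"));im=d["img"][170:350,220:380,::-1]; cv2.imwrite("pics/scz.png",cv2.resize(im,None,fx=3.2,fy=3.2,interpolation=cv2.INTER_CUBIC))
E
```

```text
scene cork 3127.5 [452. 343.] [ 84. 106.] 81.11934661865234 [[498, 294], [466, 383], [440, 383], [393, 311]]
[[0.33, 0.16, 0.008], [0.17, 0.068, 0.008], [0.177, 0.234, 0.008], [0.306, 0.302, 0.008]] [[0.17, 0.07, 0.008], [0.233, 0.264, 0.008], [0.265, 0.274, 0.008], [0.329, 0.163, 0.008]]
scene cork 4996.0 [274. 289.] [84. 67.] 90.0 [[301, 248], [307, 331], [241, 329], [247, 247]]
[[0.612, 0.085, 0.008], [0.492, 0.044, 0.008], [0.446, 0.245, 0.008], [0.54, 0.276, 0.008]] [[0.502, 0.051, 0.008], [0.446, 0.245, 0.008], [0.54, 0.272, 0.008], [0.599, 0.08, 0.008]]
scene cork 7133.0 [168. 204.] [ 74. 111.] 78.87081146240234 [[217, 166], [224, 228], [121, 249], [108, 186], [112, 178], [212, 162]]
[[1.025, -0.072, 0.008], [0.819, -0.272, 0.008], [0.652, 0.038, 0.008], [0.819, 0.168, 0.008]] [[0.794, -0.226, 0.008], [0.665, 0.035, 0.008], [0.823, 0.162, 0.008], [0.999, -0.042, 0.008], [1.016, -0.081, 0.008], [0.817, -0.244, 0.008]]
scene blue 4267.0 [320. 358.] [ 51. 147.] 90.0 [[394, 382], [251, 383], [247, 347], [370, 332]]
scene blue 3266.5 [326. 271.] [115.  35.] 85.2363510131836 [[309, 
[... 567 characters left out ...]
 [0.404, 0.213, 0.096], [0.444, 0.219, 0.096], [0.485, 0.067, 0.096], [0.481, 0.054, 0.096]] [[0.458, 0.052, 0.039], [0.436, 0.104, 0.039], [0.4, 0.23, 0.039], [0.443, 0.237, 0.039], [0.487, 0.073, 0.039], [0.483, 0.06, 0.039]]
top blue 3988.0 [ 97. 293.] [83. 52.] 69.10223388671875 [[104, 247], [109, 251], [134, 319], [87, 340], [61, 265]]
[[0.506, 0.293, 0.096], [0.499, 0.282, 0.096], [0.369, 0.218, 0.096], [0.327, 0.304, 0.096], [0.468, 0.374, 0.096]] [[0.51, 0.315, 0.039], [0.502, 0.303, 0.039], [0.364, 0.235, 0.039], [0.319, 0.328, 0.039], [0.469, 0.403, 0.039]]
case [0.59190763 0.00572534 0.076     ] blower red [ 0.5215201  -0.01450151  0.12      ] [ 0.51641183 -0.01567317  0.03      ]
```

View pics/topz.png

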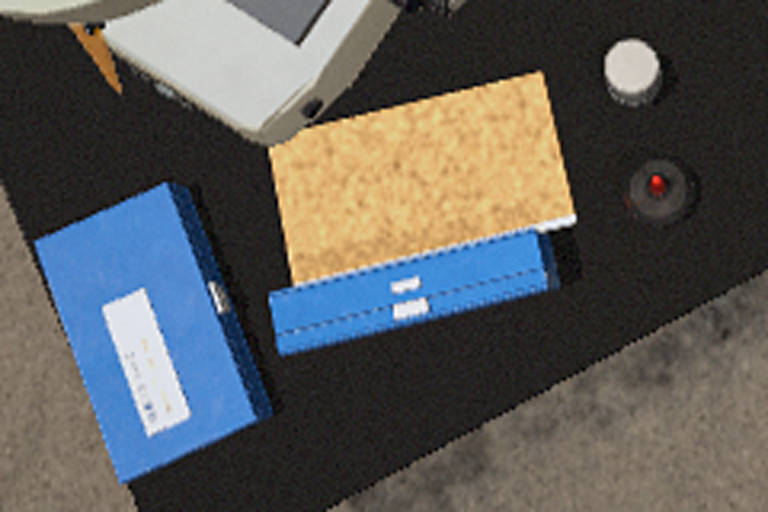

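View pics/scz.png

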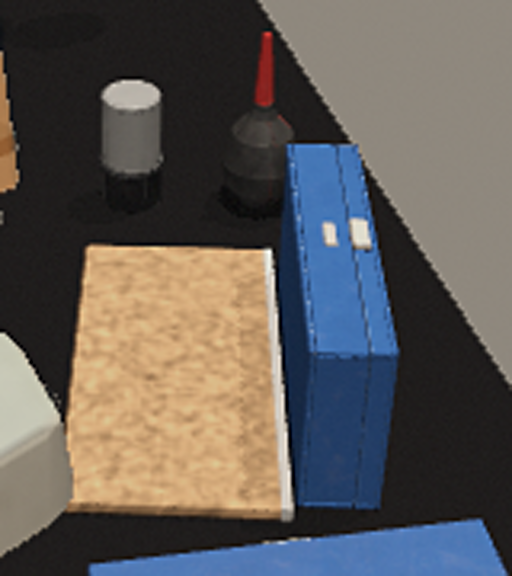

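```bash
cat >> h.py <<'E'
def Z(u,v): return 50+u/3.2,190+v/3.2
E
python3 - <<'E'
from h import *
from plant import manip
d=pickle.load(open("top0.pkl","rb"));s=pickle.load(open("scene0.pkl","rb"))
sr=ray(d,*Z(576,217),.008); sl=ray(d,*Z(292,287),.008); fr=ray(d,*Z(543,71),.008)
S=lambda u,v:(220+u/3.2,170+v/3.2)
print("top strip R,L, far R",sr,sl,fr,np.linalg.norm(fr-sr))
print("scene stripR,L,farR",ray(s,*S(268,247),.008),ray(s,*S(290,519),.008),ray(s,*S(86,246),.008))
B=np.array([ray(d,*Z(*p),.096) for p in((280,354),(269,292),(541,231),(549,289))]);print("box top (top)",B.round(4))
B2=np.array([ray(s,*S(*p),.096) for p in((396,352),(312,352),(287,144),(357,144))]);print("box top (scene)",B2.round(4))
for b in(B,B2):print(np.linalg.norm(b[0]-b[3]),np.linalg.norm(b[0]-b[1]),b.mean(0))
for yaw in(.263,-2.88):print(manip.inverse_kinematics([.379,.116,.2],[np.pi,0,yaw]))
for q in((0,150),(50,130),(30,185)):print(q,[ray(d,*q,z).round(3).tolist() for z in(.25,.4)])
E
```

```text
top strip R,L, far R [0.49856265 0.0440266  0.008     ] [0.44388745 0.23677238 0.008     ] [0.60046087 0.0729203  0.008     ] 0.10591550061744354
scene stripR,L,farR [0.49746364 0.04698546 0.008     ] [0.44076539 0.24501801 0.008     ] [0.59980798 0.08013375 0.008     ]
box top (top) [[0.4043 0.2145 0.096 ]
 [0.4412 0.225  0.096 ]
 [0.4846 0.0585 0.096 ]
 [0.4493 0.0515 0.096 ]]
box top (scene) [[0.4049 0.2193 0.096 ]
 [0.4394 0.2309 0.096 ]
 [0.4861 0.0697 0.096 ]
 [0.4502 0.0577 0.096 ]]
0.16909639992774872 0.038375871978952814 [0.44483796 0.13736083 0.096     ]
0.16785836279272442 0.036375275288324606 [0.44515267 0.14440624 0.096     ]
[ 2.67996485e-01  2.30563098e-02  1.90092731e+00 -4.44089210e-16
  1.21760904e+00  1.57579281e+00]
[ 0.26799649  0.02305631  1.90092731  0.          1.21760904 -1.56439249]
(0, 150) [[0.656, 0.431, 0.25], [0.61, 0.327, 0.4]]
(50, 130) [[0.695, 0.35, 0.25], [0.64, 0.265, 0.4]]
(30, 185) [[0.596, 0.37, 0.25], [0.563, 0.28, 0.4]]
```

```bash
cat >> h.py <<'E'
A=.274; ex=np.array([np.cos(A),np.sin(A),0]); ey=np.array([-np.sin(A),np.cos(A),0]); C=np.array([.523,.158,0])
def W(x,y,z): return (C+x*ex+y*ey+np.array([0,0,z])).tolist()
def rel(p): p=np.array(p)-C; return np.round([p@ex,p@ey,p[2]],4)
E
python3 - <<'E'
from h import *
from plant import manip
manip.set_joints([1.279,.023,1.9,0,1.2176,-.02])
q=manip.inverse_kinematics(W(-.15,.004,.2),[np.pi,0,A-np.pi]);print(q)
manip.set_joints(q)
manip.movel(W(-.15,.004,.08),max_speed=.12)
print(manip.get_clock(),rel(manip.get_tool_pos()),manip.get_orientation(),manip.get_ft_force())
for n in("scene","top"):
    d=manip.get_image(n);cv2.imwrite(f"pics/{n}1.png",d["img"][:,:,::-1])
E
```

```text
[ 0.28179818  0.02331805  1.90065617  0.          1.21761842 -1.56299815]
3.4167 [-0.1494  0.0041  0.0805] [-3.14158432e+00  1.28875238e-03 -2.86730615e+00] [-0.24797018 -0.84333876  0.79535289]
```

View pics/scene1.png

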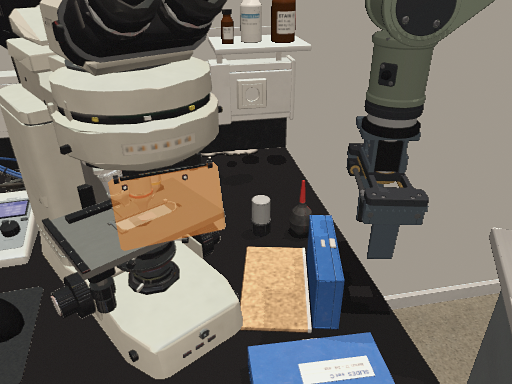

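View pics/top1.png

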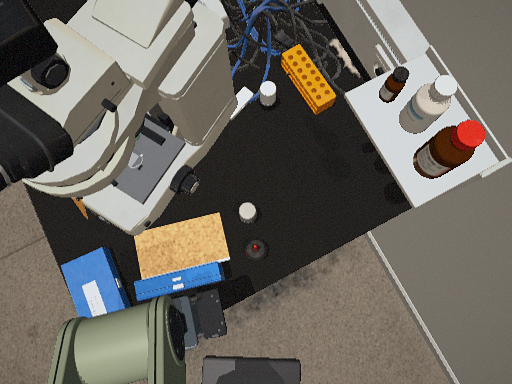

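The gripper is behind the box, with the fingers at about (380,240) in the scene view and clear of the box. I'll push slowly.

Run:
```python
from h import *
from plant import manip
O=[np.pi,0,A-np.pi]
for x in(-.11,-.085,-.07):
    r=manip.movel(W(x,.004,.08),rot=O,max_speed=.05,threshold=12)
    print(x,r,manip.get_clock(),rel(manip.get_tool_pos()),manip.get_ft_force())
    if r: break
d=manip.get_image("scene");cv2.imwrite(f"pics/scene2.png",d["img"][:,:,::-1])
```

```text
-0.11 False 4.4667 [-0.1104  0.004   0.0799] [-0.96062609  0.56538708  0.20472478]
-0.085 False 5.1167 [-0.0852  0.004   0.0798] [-0.14392163  0.20431996  0.46204806]
-0.07 False 5.5667 [-0.0698  0.004   0.0799] [ 0.11334795  0.09776252 -0.59870258]
```

View pics/scene2.png

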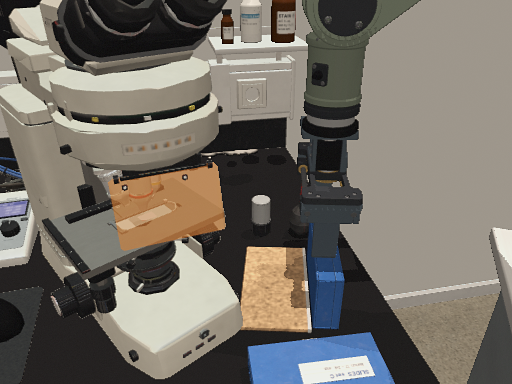

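Run:
```python
from h import *
from plant import manip
a=cv2.imread("pics/scene2.png")[160:340,220:380]
d=manip.get_image("top")["img"][190:350,50:290,::-1]
cv2.imwrite("pics/z2a.png",cv2.resize(a,None,fx=3.2,fy=3.2,interpolation=cv2.INTER_CUBIC))
cv2.imwrite("pics/z2b.png",cv2.resize(d,None,fx=3.2,fy=3.2,interpolation=cv2.INTER_CUBIC))
s=pickle.load(open("scene0.pkl","rb"))
print(proj(s,manip.get_tool_pos()),manip.get_tool_pos())
```

```text
[318.79092788 250.46152756] [0.45427165 0.14282941 0.07987815]
```

View pics/z2a.png

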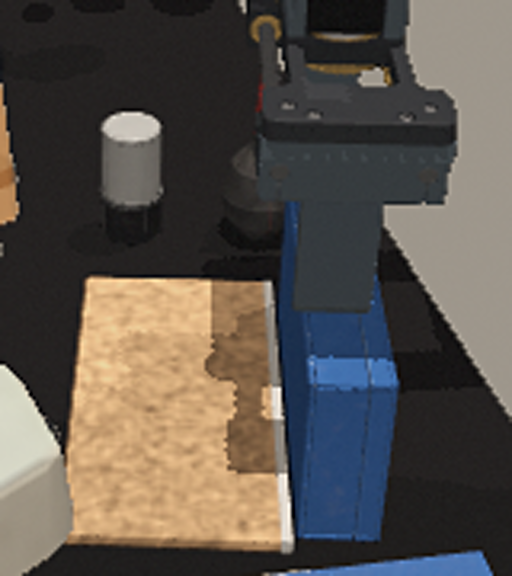

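View pics/z2b.png

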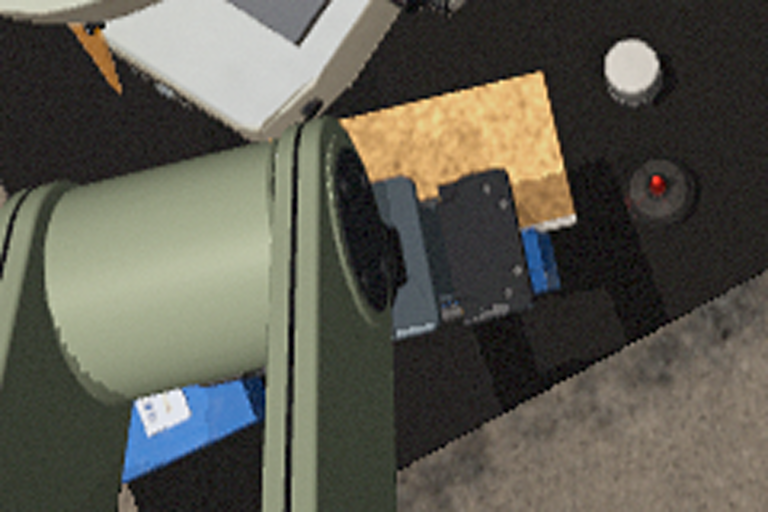

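Run:
```python
from h import *
s=pickle.load(open("scene0.pkl","rb"))
for z in(.08,.09,.1,.11):
  print(z,[proj(s,W(x,y,z)).round(1).tolist() for x in(-.086,-.054) for y in(.05,.063)])
```

```text
0.08 [[331.7, 269.5], [332.6, 275.3], [310.2, 268.9], [310.7, 274.6]]
0.09 [[332.3, 264.3], [333.2, 270.0], [310.6, 263.6], [311.1, 269.3]]
0.1 [[332.8, 258.9], [333.8, 264.6], [311.0, 258.2], [311.5, 263.9]]
0.11 [[333.4, 253.5], [334.4, 259.1], [311.4, 252.8], [311.9, 258.4]]
```

The picture and the near-zero forces agree: the open fingertips passed over the box. Opening the jaws lifts the tips about 24 mm, to z≈0.105, and the box hasn't moved. I'll back off, go 24 mm lower and push again.

Run:
```python
from h import *
from plant import manip
O=[np.pi,0,A-np.pi]
manip.movel(W(-.145,.004,.08),rot=O,max_speed=.12)
manip.movel(W(-.145,.004,.055),rot=O,max_speed=.12)
for x in(-.115,-.1,-.085,-.075):
    r=manip.movel(W(x,.004,.055),rot=O,max_speed=.05,threshold=12)
    print(x,r,manip.get_clock(),rel(manip.get_tool_pos()),manip.get_ft_force().round(2))
    if r: break
d=manip.get_image("scene")["img"][160:340,220:380,::-1]
cv2.imwrite("pics/z3.png",cv2.resize(d,None,fx=3.2,fy=3.2,interpolation=cv2.INTER_CUBIC))
```

```text
-0.115 False 7.55 [-0.1152  0.004   0.0548] [-0.17  0.84  0.05]
-0.1 False 8.0 [-0.0998  0.004   0.0549] [-0.45  0.67 -0.32]
-0.085 False 8.45 [-0.0846  0.004   0.0549] [-0.04  0.71 -0.33]
-0.075 False 8.8 [-0.0747  0.004   0.055 ] [ 0.46 -1.01  0.06]
```

View pics/z3.png

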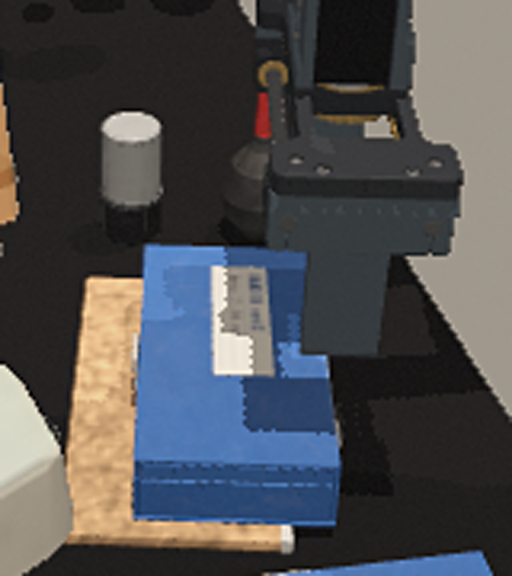

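The box has fallen with its lid up: label at zoom (240,320), cork showing on the left and right. Its hinge edge hangs a little past the strip. I'll draw back and measure.

Run:
```python
from h import *
from plant import manip
O=[np.pi,0,A-np.pi]
manip.movel(W(-.15,.004,.12),rot=O,max_speed=.15)
q=manip.get_joint_positions(); q=list(q); q[0]=-.5; manip.set_joints(q)
print(manip.get_clock())
for n,(y0,y1,x0,x1) in dict(scene=(160,340,220,380),top=(190,350,50,290)).items():
    d=manip.get_image(n);pickle.dump(d,open(n+"4.pkl","wb"))
    cv2.imwrite(f"pics/{n}4.png",cv2.resize(d["img"][y0:y1,x0:x1,::-1],None,fx=3.2,fy=3.2,interpolation=cv2.INTER_CUBIC))
    cs,_=cv2.findContours(masks(d)["blue"],cv2.RETR_EXTERNAL,cv2.CHAIN_APPROX_NONE)
    for c in cs:
        if cv2.contourArea(c)>1000:
            q=cv2.approxPolyDP(cv2.convexHull(c),3,True)[:,0]
            print(n,[(p.tolist(),rel(ray(d,*p,.047))[:2].tolist()) for p in q])
```

```text
10.8167
scene [([394, 382], [-0.1456, 0.2127]), ([251, 383], [0.0238, 0.2228]), ([247, 347], [0.0324, 0.1705]), ([370, 332], [-0.131, 0.1373])]
scene [([266, 236], [0.0163, -0.0779]), ([316, 238], [-0.0735, -0.076]), ([326, 304], [-0.0766, 0.0878]), ([324, 324], [-0.0705, 0.1263]), ([262, 321], [0.0149, 0.1251])]
top [([104, 247], [0.0288, 0.1517]), ([109, 251], [0.0178, 0.1427]), ([134, 319], [-0.1324, 0.1146]), ([87, 340], [-0.1505, 0.2151]), ([61, 265], [0.0126, 0.2464])]
top [([213, 230], [0.0095, -0.0829]), ([222, 270], [-0.078, -0.0835]), ([142, 289], [-0.0768, 0.088]), ([134, 245], [0.0179, 0.0885])]
```

View pics/scene4.png

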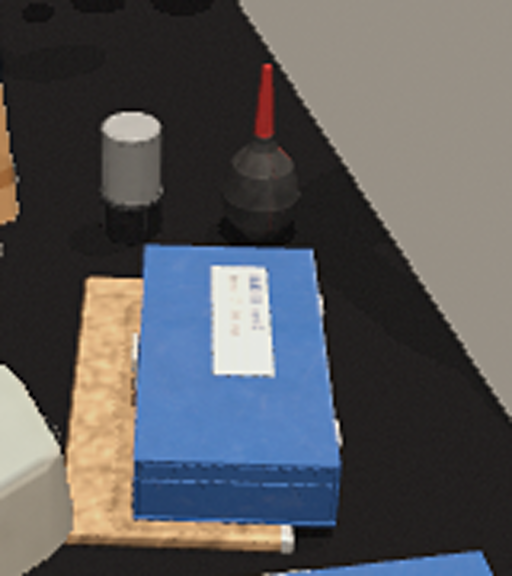

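View pics/top4.png

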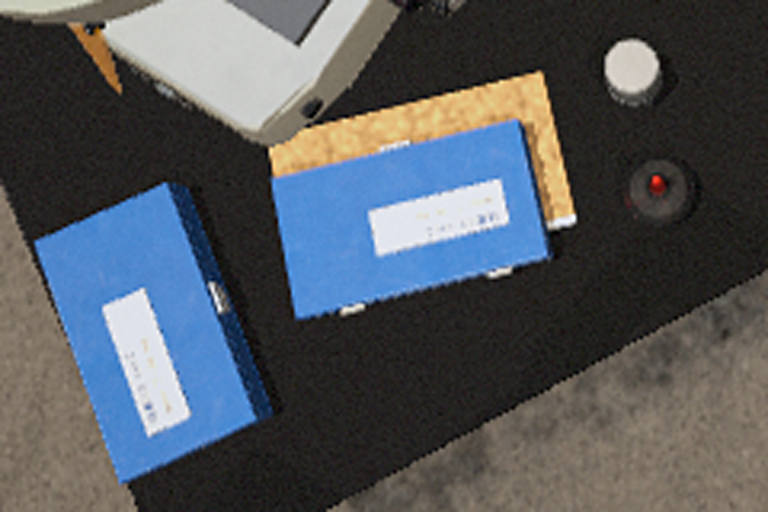

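The box lies square, but its centre is at about x' = −0.030, near the −0.035 limit. The hinge edge sits at −0.077, y' is about +0.002 and the angle is about 0°. I'll nudge it about 18 mm inward, pushing low on the hinge face with both fingers.

Run:
```python
from h import *
from plant import manip
O=[np.pi,0,A-np.pi]
q=manip.inverse_kinematics(W(-.15,.002,.12),O); manip.set_joints(q)
manip.movel(W(-.14,.002,.001),rot=O,max_speed=.15)
for x in(-.105,-.085,-.075):
    r=manip.movel(W(x,.002,.001),rot=O,max_speed=.05,threshold=15)
    print(x,r,manip.get_clock(),rel(manip.get_tool_pos()),manip.get_ft_force().round(2))
    if r: break
manip.movel(W(-.14,.002,.001),rot=O,max_speed=.12)
manip.movel(W(-.15,.002,.12),rot=O,max_speed=.2)
q=list(manip.get_joint_positions()); q[0]=-.5; manip.set_joints(q)
print(manip.get_clock())
for n,(y0,y1,x0,x1) in dict(scene=(160,340,220,380),top=(190,350,50,290)).items():
    d=manip.get_image(n)
    cv2.imwrite(f"pics/{n}5.png",cv2.resize(d["img"][y0:y1,x0:x1,::-1],None,fx=3.2,fy=3.2,interpolation=cv2.INTER_CUBIC))
    cs,_=cv2.findContours(masks(d)["blue"],cv2.RETR_EXTERNAL,cv2.CHAIN_APPROX_NONE)
    for c in cs:
        if cv2.contourArea(c)>1000:
            q=cv2.approxPolyDP(cv2.convexHull(c),3,True)[:,0]
            print(n,[(p.tolist(),rel(ray(d,*p,.047))[:2].tolist()) for p in q])
```

```text
-0.105 False 13.8667 [-0.1055  0.002   0.0008] [0.07 0.59 0.5 ]
-0.085 False 14.4167 [-0.0848  0.002   0.0009] [-1.57 -0.69  0.47]
-0.075 False 14.7667 [-0.074   0.002   0.0011] [ 0.44 -1.13  1.32]
17.3583
scene [([394, 382], [-0.1456, 0.2127]), ([251, 383], [0.0238, 0.2228]), ([247, 348], [0.0323, 0.1721]), ([370, 332], [-0.131, 0.1373])]
scene [([254, 236], [0.0379, -0.0769]), ([306, 237], [-0.0557, -0.0782]), ([311, 323], [-0.0528, 0.1254]), ([249, 321], [0.0329, 0.126])]
top [([104, 247], [0.0288, 0.1517]), ([109, 251], [0.0178, 0.1427]), ([134, 319], [-0.1324, 0.1146]), ([87, 340], [-0.1505, 0.2151]), ([61, 265], [0.0126, 0.2464])]
top [([211, 221], [0.0297, -0.0828]), ([220, 261], [-0.0587, -0.0834]), ([140, 279], [-0.0556, 0.0885]), ([133, 236], [0.0374, 0.0873])]
```

View pics/scene5.png

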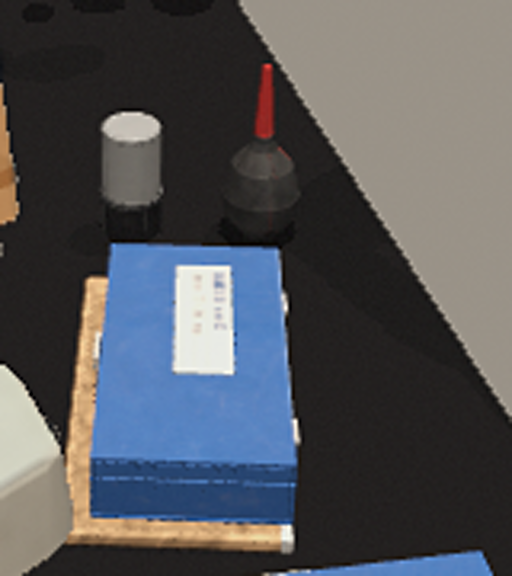

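View pics/top5.png

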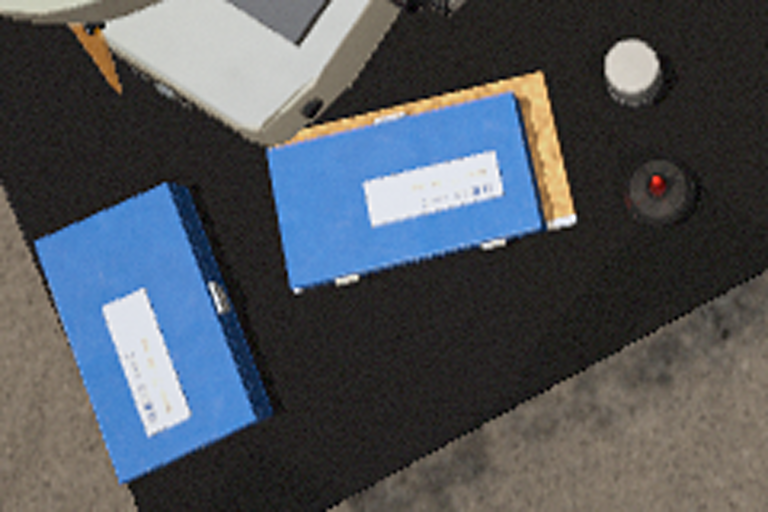

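The box now lies flat and square. Its centre is at about x' = −0.012 and y' = +0.002, and the case and blower haven't moved. The arm is clear, so I'm handing in.

```bash
python3 -c "
from plant import manip
print(manip.get_ft_force().round(2)); manip.sign_off(); print(manip.get_clock())"
```

```text
[0.47 0.14 0.23]
the job is handed in; nothing more can be done
the job is handed in; nothing more can be done
```

The slide box now lies flat on the cork rest, lid up, and I handed the job in at about 17.4 s of the 27 s allowed.

- **First push:** it missed. The opened fingertips ride about 24 mm higher than the TCP reading, so they passed over the box without touching it. I backed off and went 24 mm lower.
- **Second push:** this tipped the box over about its foot. It landed square, but its centre was about 30 mm short of the rest's centre, close to the 35 mm limit.
- **Nudge:** I pushed the hinge edge about 18–20 mm further onto the rest.

**Last checks:**
- **Position:** the top view puts the box's centre about 12 mm short across the rest and about 2 mm off along it, with its length within about 1° of the rest's.
- **Case and blower:** by eye, neither has moved in the pictures.
- **Arm:** it is drawn back, and the wrist reads about 0.5 N, which is noise.
- **Disagreement:** the scene view's contour gave box lengths that don't match, because it includes the box's front side. I relied on the top view for the position along the rest.

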